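# Rack the washed cutting board

## Task

Two washed cutting boards stand on edge in the drying stands with short pegs on the left. Take the larger one, the one with the round hole in an upper corner, and slide it upright down into the empty slot of the steel board rack on the right, all the way to the bottom before you let go, roughly centred so that it does not stick out at either end. Leave the smaller board in its drying stand.

Things in the scene. Friction and masses are not known exactly. Their poses are not given: they have to be found in the camera images.
- board: board to put away: white slab on edge, 140 long (own x) x 14 thick (y) x 130 tall (z), 0.25 kg; 22 mm hole in one upper corner, 45 mm from the middle, 25 below the top. Origin: centre of its underside. Starts loose between the 4 pegs (tops at 48 mm) of a grey drying stand with an 8 mm base; top edge at 138 mm. Pinch across the 14 mm at the middle of the top edge. Either way round fits the rack.
- small_board: the other white board, to be left alone: 100 long (own x) x 14 thick (own y) x 110 mm tall (own z), no hole, loose in a like drying stand. Origin: centre of its underside.
- rack_free: empty steel rack, fixed; base 190 (own x) x 86 (own y) x 10 mm thick. Origin: centre of the base's underside, on the table; z up. Two walls 180 long leave a slot 22 wide (own y) along own x through the middle, open at both ends; straight up to 50 mm above the table, then flared to a mouth about 50 wide at 73 mm. Slot floor is the base's top, 10 mm above the table: the board's underside ends there.
- rack_full: a second, identical rack that already holds a fixed white board (120 x 14 x 110 mm) in its slot; not to be used. Origin and axes as the empty rack.

How it is judged:
By the outcome, as a careful person would: the job done as asked, in the order asked, and still so for the second after the job is handed in, with the robot touching nothing.
It also fails if it takes over 48 s, if anything falls off the work surface, if the arm or the gripper's body presses on something with over 40 N, if the wrist force passes 120 N, or if a joint passes its speed limit or range.

## Robot

A 6-joint arm with a two-finger parallel gripper is mounted at the origin on the work surface; the furniture and walls round the work are solid. World frame = base frame: x ahead of the robot, y to its left, z up, the work surface at z = 0. Lengths are in m, angles in degrees, forces in N, time in s.
With the tool pointing down it reaches from about 0.375 to 0.975 m from the base axis. Payload 3.8 kg.
Tool frame: the origin (TCP) lies between the finger pads; the fingertips stand 19 mm ahead of it and the grasp point (between the pads) is the TCP (ctrl.tips_ahead is the distance from the TCP to the fingertips, in m); z points along the fingers, y is the line along which they close (so a half turn about z gives the same grasp; the last joint's range is limited). The gripper opens to 88 mm and grips with 3 to 60 N. Pads are 18 mm wide; open, the fingers measure 123 mm over their backs; the gripper's body (75 mm by 187 mm) begins 45 mm behind the grasp point.
Start: joints at [-76.14, 15.12, 91.902, -0, 72.978, -2.114], TCP at [0.186, -0.649, 0.258] pointing down, gripper open.
Joint ranges: [-150.88, 150.88], [-54.13, 125.18], [17.81, 147.31], [-75.09, 255.09], [0, 152.58], [-146.25, 146.25]. Speed limits (degrees/s): [147.25, 147.25, 180, 180, 180, 180].

## Interface

Orientations are given as [roll, pitch, yaw] about the fixed x, y, z axes, in that order (R = Rz(yaw) Ry(pitch) Rx(roll)).
In Python, from plant import ctrl gives the robot as it stands.
- The arm moves only by the tool jog_arm, never from a script. Its arguments are lists of equal length, an entry for each row: "gripper": the opening, from 0 (shut) to 1 (fully open); "xyz": the shift along the tool's x, y, z in mm, a list of three; "dr": the turn, a rotation vector about the tool's x, y, z in degrees, a list of three. A call has 1 to 12 rows; each row shifts and turns the commanded pose from where the row before left it, along the tool's axes as they then stand; what a row does not reach is not made up. A row lasts 1/10 s, in which the tool goes at most 50 mm and 8.59 degrees, less where a joint would pass 70% of its speed; a pose out of reach is approached as far as the arm can. A call with a gripper value outside its range is refused whole. The fingers move at their own pace and stop on an object; the grip force is fixed at half the most. Time passes only in rows, so rows that do not move let the fingers close. It gives the time, the measured TCP pose, the force, the opening and the grip force at its end, in the units of the state.
- ctrl.get_obs(): the state, without advancing time (a new reading comes with each control period).
- ctrl.snapshot(name): name is "scene" or "top" or "wrist"; returns (picture, depth): 480x640x3 uint8, red, green, blue; 480x640 float32, m along the optical axis (not along the pixel's ray), 0 where there is no reading.
- ctrl.get_calibration(name): a dict with "mtx" (3x3 intrinsics, pixels), "camera_from_world" (4x4, takes a point from world to camera coordinates). Camera axes: x right, y down, z forward; pixel columns grow to the right and rows downward; lengths in m; the calibration is good to about 2 mm. The wrist camera is an equidistant fisheye: a pixel r from the principal point sees the ray r / f radians off the axis. A picture is of the moment at which its call begins: read the wrist's pose just before it. get_calibration takes no time and is no camera call; for the wrist camera it gives the pose at the moment of the call.
- ctrl.hand_in(): hands the job in; it is judged then, once.
Trained networks look in the newest picture that a camera, given by its name, has taken for a name from the list of things; names that differ only in an ending like _2 or _b are one class to them, and where a whole thing is asked for, a point or a joint stands for the part that bears it (a point fixed in the world has none). Each returns a list of dicts, best first, with "p" (0 to 1); they miss things now and then, are a little off and sometimes report something else, mostly with a low value. They report only what shows in the picture. A call takes as long as a camera call.
- ctrl.silhouettes(thing, camera): "mask" (480x640 bool, what is visible of it) and "rect" ([centre column, centre row, width, height] in pixels, round what is visible of it).
- ctrl.landmark_of(thing, camera): "uv" ([column, row] in pixels: a listed point, or the origin of a listed thing).
The state is a dict: "time": time; "joint_pos": joint angles; "joint_vel": joint speeds; "tau": joint torques, N m; "tool_pos": TCP position; "eef_rot": TCP orientation; "wrist_force": force on the tool from outside, world axes, zero at the start; "moment": the same for the moment, N m; "opening": finger opening in m; "grip_force": force on a finger pad.
Only numpy, scipy, OpenCV 4.12 (cv2) and the standard library are available. Lean on these libraries where they do the work, as an engineer would, in place of code of your own. Each camera call takes 0.05 s, during which the arm holds its last target. There are 200 camera calls.

## Working session

There is one attempt and no reset: what is moved stays moved. The work goes in short steps, Python scripts to look and compute and a tool call to move; the robot and the scene stay as the last step left them, time stands still between calls to the robot, and variables do not carry over. Pictures are saved under pics/ and viewed, at most 10 in all, crops included, and the job is handed in when it is done.

Besides the shell and the picture viewer there is one more tool, called after ">>>" as name(argument=value, ...) on one line, values as JSON. jog_arm: Moves the arm, as the interface text tells. Its arguments: {"type":"object","properties":{"gripper":{"type":"array"},"xyz":{"type":"array"},"dr":{"type":"array"}},"required":["gripper","xyz","dr"]}

```bash
mkdir -p pics
cat > h.py <<'E'
import numpy as np, cv2
from plant import ctrl
def cloud(name, d):
    c=ctrl.get_calibration(name); K=c["mtx"]; T=np.linalg.inv(c["camera_from_world"])
    v,u=np.mgrid[:480,:640]
    P=np.stack([(u-K[0,2])/K[0,0]*d,(v-K[1,2])/K[1,1]*d,d,np.ones_like(d)],-1)
    return (P@T.T)[...,:3]
def rect(pts):
    (c,s,a)=cv2.minAreaRect((pts[:,:2]*1000).astype(np.float32)); return np.round(c,1),np.round(s,1),round(a,1)
E
python3 - <<'E'
from h import *
print(ctrl.get_obs()["eef_rot"])
for n in ["scene","top"]:
    im,d=ctrl.snapshot(n); np.savez(f"{n}.npz",im=im,d=d)
    cv2.imwrite(f"pics/{n}.png",im[...,::-1])
    W=cloud(n,d)
    for t in ["board","small_board","rack_free","rack_full"]:
        for r in ctrl.silhouettes(t,n):
            m=r["mask"]&(d>0); p=W[m]
            if len(p)<20: continue
            zt=np.percentile(p[:,2],98); q=p[p[:,2]>zt-.012]
            print(n,t,round(r["p"],2),np.round(r["rect"]),len(p),"ztop",round(zt,3),"toprect",rect(q),"all",rect(p))
E
```

```text
[-1.79869409e+02 -4.39376642e-03  1.59729863e+01]
scene board 0.63 [185. 292.  33.  82.] 991 ztop 0.14 toprect (array([521.4, 356.5]), array([ 14.3, 140.2]), 84.8) all (array([588. , 339.8]), array([ 35.2, 278.4]), 79.0)
scene small_board 0.67 [408. 204.  40.  45.] 1037 ztop 0.122 toprect (array([ 349.3, -166.3]), array([ 48.6, 536.2]), 44.7) all (array([ 415.4, -202.9]), array([ 97.8, 681.2]), 45.8)
scene small_board 0.55 [288. 261.  30.  51.] 1063 ztop 0.12 toprect (array([501. , 110.8]), array([97.2, 14.6]), 6.1) all (array([561. ,  76.8]), array([ 70.3, 222.2]), 62.8)
scene rack_free 0.71 [372. 241.  49.  59.] 1755 ztop 0.073 toprect (array([ 474.5, -150.4]), array([ 61.9, 174.1]), 77.5) all (array([ 476.1, -143. ]), array([ 77.1, 189.3]), 79.8)
scene rack_full 0.79 [409. 204.  33.  46.] 957 ztop 0.121 toprect (array([ 527. , -348.2]), array([56.6, 17.4]), 16.2) all (array([ 569.2, -383.1]), array([ 93.7, 190. ]), 28.4)
top board 0.63 [128. 227.  33.  82.] 1903 ztop 0.143 toprect (array([522.4, 355.1]), array([ 17.5, 140.7]), 85.1) all (array([542.9, 376.8]), array([ 68.8, 179.8]), 86.3)
top small_board 0.58 [254. 240.  18.  56.] 547 ztop 0.123 toprect (array([503.8, 107.2]), array([99.9, 14.1]), 6.1) all (array([517.9, 110.1]), array([129.1,  22. ]), 11.7)
top rack_full 0.93 [473. 249.  64.  97.] 3899 ztop 0.123 toprect (array([ 496.5, -358.5]), array([120.3,  16.2]), 13.8) all (array([ 503.2, -362.2]), array([201. ,  99.7]), 14.1)
```

View pics/top.png

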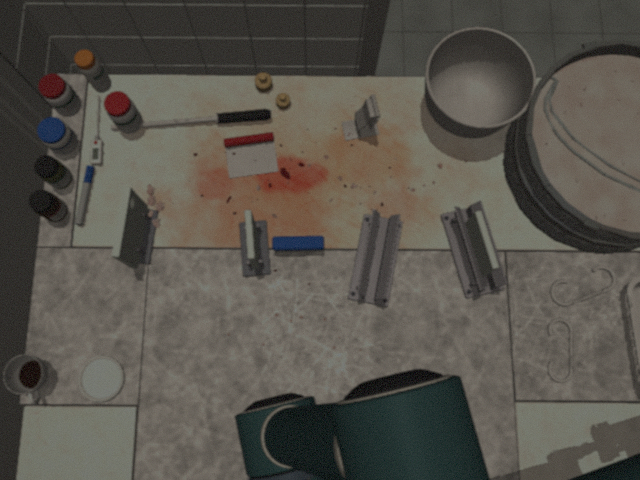

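View pics/scene.png

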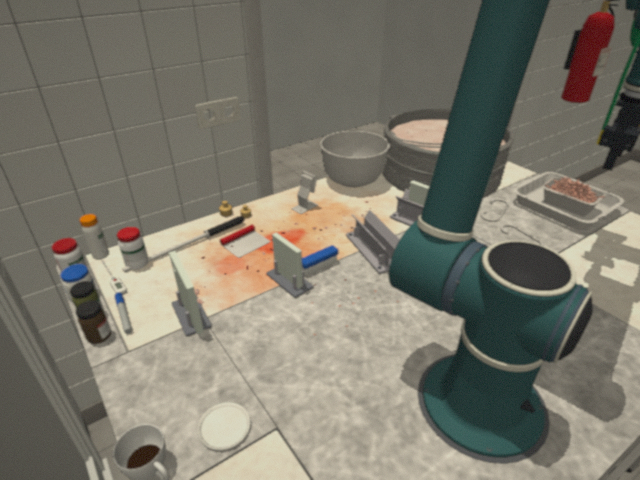

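Run:
```python
from h import *
f=np.load("top.npz");d=f["d"];W=cloud("top",d);
roi=(abs(W[...,0]-.475)<.14)&(abs(W[...,1]+.147)<.1)&(d>0)
for lo,hi in [(.062,.085),(.03,.085),(.005,.02)]:
    p=W[roi&(W[...,2]>lo)&(W[...,2]<hi)]; print(lo,len(p),rect(p))
# long-axis lines: fit rack tops
p=W[roi&(W[...,2]>.062)&(W[...,2]<.085)]
n=np.array([np.sin(np.radians(10.2)),np.cos(np.radians(10.2))])
s=(p[:,:2]-[.475,-.147])@n
print(np.histogram(s,bins=np.arange(-.06,.061,.005)))
print(np.unique(np.round(W[(abs(W[...,0]-.5)<.35)&(abs(W[...,1])<.6)&(d>0)][:,2],2),return_counts=True))
```

```text
0.062 987 (array([ 477.3, -151.9]), array([ 58.7, 181.1]), 78.8)
0.03 1641 (array([ 477.1, -151.5]), array([ 59.3, 181.6]), 78.8)
0.005 2211 (array([ 474.7, -147.3]), array([278.8, 199.3]), 0.2)
(array([  0,   0,   0,   0,   0, 151, 233, 133,   7,   0,   0,   0,   0,
         0,  64, 189, 192,  18,   0,   0,   0,   0,   0,   0]), array([-6.00000000e-02, -5.50000000e-02, -5.00000000e-02, -4.50000000e-02,
       -4.00000000e-02, -3.50000000e-02, -3.00000000e-02, -2.50000000e-02,
       -2.00000000e-02, -1.50000000e-02, -1.00000000e-02, -5.00000000e-03,
       -2.77555756e-17,  5.00000000e-03,  1.00000000e-02,  1.50000000e-02,
        2.00000000e-02,  2.50000000e-02,  3.00000000e-02,  3.50000000e-02,
        4.00000000e-02,  4.50000000e-02,  5.00000000e-02,  5.50000000e-02,
        6.00000000e-02]))
(array([-0.04, -0.03, -0.02, -0.01, -0.  ,  0.01,  0.02,  0.03,  0.04,
        0.05,  0.06,  0.07,  0.08,  0.09,  0.1 ,  0.11,  0.12,  0.13,
        0.14,  0.15,  0.16,  0.17,  0.23,  0.24,  0.25,  0.26,  0.27,
        0.28,  0.29,  0.3 ,  0.31,  0.32,  0.33,  0.34,  0.35,  0.36,
        0.3
[... 367 characters left out ...]
  6,   3048, 124455,  14917,   3476,   1548,
         1894,   1744,   2406,   2621,   1716,   1633,   1858,   1001,
         3183,   6409,   1589,    311,   1463,    175,      1,      6,
            3,     32,     77,    161,    248,    283,    299,    201,
           82,     47,     33,     33,     36,     38,     32,     48,
           44,     44,     51,     53,     57,     50,     64,     63,
           65,     70,     75,     77,     88,     83,     93,    101,
           99,    109,    109,    110,    109,    113,    115,    111,
          114,    105,    117,    156,     92,    146,     18,      1,
            9,     24,    124,    420,   1097,   2003,   2991,   7259,
          122]))
```

>>> jog_arm(gripper=[1,1,1,1,1,1,1,1,1,1,1,1], xyz=[[0,0,0],[0,0,0],[0,0,0],[22,-43,0],[22,-43,0],[22,-43,0],[22,-43,0],[22,-43,0],[22,-43,0],[22,-43,0],[22,-43,0],[22,-43,0]], dr=[[0,0,7],[0,0,7],[0,0,7.1],[0,0,0],[0,0,0],[0,0,0],[0,0,0],[0,0,0],[0,0,0],[0,0,0],[0,0,0],[0,0,0]])

```text
time: 1.7
tool_pos: [0.4183, -0.2795, 0.2582]
eef_rot: [180.0, -0.1, -5.1]
wrist_force: [-0.2, -0.0, -0.4]
opening: 0.0881
grip_force: 0.0
```

Run:
```python
from h import *
f=np.load("top.npz");d=f["d"];W=cloud("top",d);ok=d>0
# obstacles near board, tall
m=ok&(abs(W[...,0]-.52)<.1)&(W[...,1]>.38)&(W[...,1]<.56)&(W[...,2]>.05); p=W[m]
print(len(p), p.min(0) if len(p) else 0, p.max(0) if len(p) else 0)
for t in [.075,.1,.12]:
    q=p[p[:,2]>t]; print(t,len(q),q[:,1].min() if len(q) else None)
def line(c,a,L,lo,hi):
    n=np.array([-np.sin(a),np.cos(a)]);t=np.array([np.cos(a),np.sin(a)])
    r=W[...,:2]-c; m=ok&(abs(r@t)<L)&(abs(r@n)<.045)&(W[...,2]>lo)&(W[...,2]<hi)
    p=W[m]; s=(p[:,:2]-c)@n
    for k in (s>0,s<=0):
        q=p[k]; 
        if len(q)>30:
            v=cv2.fitLine((q[:,:2]*1000).astype(np.float32),cv2.DIST_HUBER,0,.01,.01).ravel()
            print(len(q),"ang",np.degrees(np.arctan(v[1]/v[0])),"pt",v[2:],"offs",np.median(s[k])*1e3)
line(np.array([.477,-.1517]),np.radians(-11.2),.1,.064,.085)
```

```text
615 [0.55313746 0.51520379 0.05001731] [0.60350798 0.55956675 0.09216124]
0.075 420 0.5171218640878026
0.1 0 None
0.12 0 None
402 ang -11.108928 pt [ 479.59177 -127.30944] offs 24.411968830406117
456 ang -11.222357 pt [ 470.0447  -174.94124] offs -24.166776651394336
```

>>> jog_arm(gripper=[1,1,1,1,1,1,1,1,1,1,1,1], xyz=[[10,-48,0],[10,-48,0],[10,-48,0],[2,-48,0],[2,-48,0],[2,-48,0],[2,-48,0],[2,-48,0],[2,-48,0],[2,-48,0],[2,-48,0],[0,-48,0]], dr=[[0,0,0],[0,0,0],[0,0,0],[0,0,0],[0,0,0],[0,0,0],[0,0,0],[0,0,0],[0,0,0],[0,0,0],[0,0,0],[0,0,0]])

```text
time: 2.9
tool_pos: [0.5149, 0.2905, 0.2581]
eef_rot: [-180.0, -0.0, -5.1]
wrist_force: [0.2, -0.5, 0.3]
opening: 0.0882
grip_force: 0.0
```

>>> jog_arm(gripper=[1,1,1], xyz=[[0,-33,0],[0,-33,0],[0,0,0]], dr=[[0,0,0],[0,0,0],[0,0,0]])

```text
time: 3.2
tool_pos: [0.5205, 0.3579, 0.2576]
eef_rot: [-179.9, -0.0, -4.9]
wrist_force: [0.5, 0.1, -0.3]
opening: 0.0882
grip_force: 0.0
```

Run:
```python
from h import *
o=ctrl.get_obs();print(o["tool_pos"],o["eef_rot"])
im,d=ctrl.snapshot("wrist"); c=ctrl.get_calibration("wrist");K=c["mtx"];T=np.linalg.inv(c["camera_from_world"])
cv2.imwrite("pics/w1.png",im[...,::-1])
v,u=np.mgrid[:480,:640]; x=u-K[0,2];y=v-K[1,2];r=np.hypot(x,y)+1e-9;th=r/K[0,0]
tt=np.tan(np.minimum(th,1.5))
P=np.stack([x/r*tt*d,y/r*tt*d,d,np.ones_like(d)],-1)@T.T
m=(d>0)&(abs(P[...,0]-.522)<.1)&(abs(P[...,1]-.356)<.05)&(P[...,2]>.125)&(P[...,2]<.15)&(th<1.4)
p=P[m]; print(len(p),np.percentile(p[:,2],[5,50,95]),rect(p[:,:3]))
```

```text
[0.52053643 0.35794761 0.2575652 ] [-1.79905127e+02 -7.03425445e-03 -4.91947204e+00]
3885 [0.13783034 0.13891433 0.13999951] (array([522. , 353.6]), array([ 14. , 139.5]), 84.7)
```

View pics/w1.png

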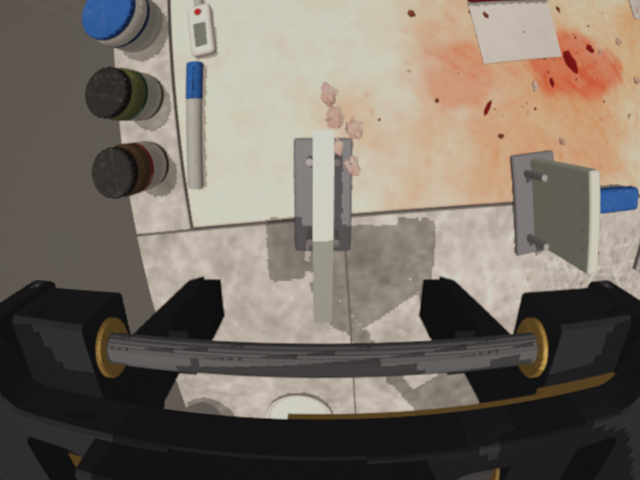

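The wrist picture shows the board edge-on at columns 312–334, centred between the fingers (columns 210–430). The small board is at the right, around column 570. I'll correct by about 4 mm and go down.

>>> jog_arm(gripper=[1,1,1,1,1,1,0,0,0,0,0,0], xyz=[[2,4,0],[0,0,40],[0,0,40],[0,0,40],[0,0,18],[0,0,0],[0,0,0],[0,0,0],[0,0,0],[0,0,0],[0,0,0],[0,0,0]], dr=[[0,0,0.3],[0,0,0],[0,0,0],[0,0,0],[0,0,0],[0,0,0],[0,0,0],[0,0,0],[0,0,0],[0,0,0],[0,0,0],[0,0,0]])

```text
time: 4.45
tool_pos: [0.5225, 0.3502, 0.1202]
eef_rot: [-180.0, -0.0, -5.4]
wrist_force: [-0.3, 0.2, 0.1]
opening: 0.0422
grip_force: 0.0
```

>>> jog_arm(gripper=[0,0,0,0,0,0,0,0], xyz=[[0,0,0],[0,0,0],[0,0,0],[0,0,0],[0,0,0],[0,0,0],[0,0,0],[0,0,0]], dr=[[0,0,0],[0,0,0],[0,0,0],[0,0,0],[0,0,0],[0,0,0],[0,0,0],[0,0,0]])

```text
time: 5.25
tool_pos: [0.5225, 0.3518, 0.1199]
eef_rot: [-179.8, -0.0, -5.4]
wrist_force: [0.2, 5.1, -2.0]
opening: 0.0143
grip_force: 29.3
```

>>> jog_arm(gripper=[0,0,0,0,0,0,0,0,0,0], xyz=[[0,0,-8],[0,0,-12],[0,0,-20],[0,0,-20],[0,0,-20],[0,0,-20],[0,0,-20],[0,0,-20],[0,0,-20],[0,0,-15]], dr=[[0,0,0],[0,0,0],[0,0,0],[0,0,0],[0,0,0],[0,0,0],[0,0,0],[0,0,0],[0,0,0],[0,0,0]])

```text
time: 6.25
tool_pos: [0.5221, 0.3498, 0.2949]
eef_rot: [180.0, 0.0, -5.4]
wrist_force: [-0.1, -0.9, -3.1]
opening: 0.0134
grip_force: 29.8
```

>>> jog_arm(gripper=[0,0,0,0,0,0,0,0,0,0,0,0], xyz=[[0,0,0],[0,0,0],[1,10,0],[2,20,0],[3,30,0],[4,30,0],[4,30,0],[4,30,0],[4,30,0],[4,30,0],[4,30,0],[4,30,0]], dr=[[0,0,2.9],[0,0,2.9],[0,0,0],[0,0,0],[0,0,0],[0,0,0],[0,0,0],[0,0,0],[0,0,0],[0,0,0],[0,0,0],[0,0,0]])

```text
time: 7.45
tool_pos: [0.5018, 0.0759, 0.2943]
eef_rot: [179.9, 0.0, -11.2]
wrist_force: [0.1, 0.0, -2.4]
opening: 0.0138
grip_force: 29.8
```

>>> jog_arm(gripper=[0,0,0,0,0,0,0,0,0,0,0], xyz=[[3,30,0],[3,30,0],[3,30,0],[3,30,0],[3,30,0],[3,30,0],[1,25,0],[0,15,0],[0,10,0],[0,0,0],[0,0,0]], dr=[[0,0,0],[0,0,0],[0,0,0],[0,0,0],[0,0,0],[0,0,0],[0,0,0],[0,0,0],[0,0,0],[0,0,0],[0,0,0]])

```text
time: 8.55
tool_pos: [0.4768, -0.1503, 0.2946]
eef_rot: [-180.0, 0.0, -11.2]
wrist_force: [0.4, 0.1, -3.6]
opening: 0.0138
grip_force: 29.8
```

Run:
```python
from h import *
o=ctrl.get_obs();tp=o["tool_pos"];print(tp,o["eef_rot"],o["wrist_force"])
yaw=np.radians(o["eef_rot"][2]);X=np.array([np.cos(yaw),np.sin(yaw)]);Y=np.array([np.sin(yaw),-np.cos(yaw)])
D=np.array([.477,-.1517])-tp[:2];print("to rack tool xy mm",D@X*1e3,D@Y*1e3,"turn",o["eef_rot"][2]+11.2)
for n in ["scene","top"]:
    im,d=ctrl.snapshot(n);cv2.imwrite(f"pics/{n}2.png",im[...,::-1]);W=cloud(n,d)
    R=W[...,:2]-tp[:2];a=R@X;b=R@Y
    m=(d>0)&(abs(a)<.1)&(abs(b)<.04)&(W[...,2]>.14)&(W[...,2]<tp[2]-.03)
    p=W[m]
    if len(p)>20:
        A=a[m];B=b[m];Z=p[:,2]; print(n,len(p),"along",np.percentile(A,[1,99]),"z",np.percentile(Z,[1,99]))
        c=np.linalg.lstsq(np.c_[A,Z-tp[2],np.ones(len(A))],B,rcond=None)[0];print("face b = ",c, "b med",np.median(B))
im,d=ctrl.snapshot("wrist");cv2.imwrite("pics/w2.png",im[...,::-1])
```

```text
[ 0.47681429 -0.15031666  0.29461796] [-1.79959470e+02  1.47114100e-02 -1.12270956e+01] [ 0.38191082  0.12796059 -3.63290508]
to rack tool xy mm 0.4514916077582186 1.3207101198300637 turn -0.027095640353939743
scene 1102 along [-0.07116037  0.06840735] z [0.18442838 0.26354799]
face b =  [-0.03195905  0.01337251 -0.00545609] b med -0.0068497117120837015
top 82 along [-0.04677667  0.00319369] z [0.18550744 0.26259178]
face b =  [-0.00168452  0.01266449 -0.00503308] b med -0.0058278569000758795
```

View pics/w2.png

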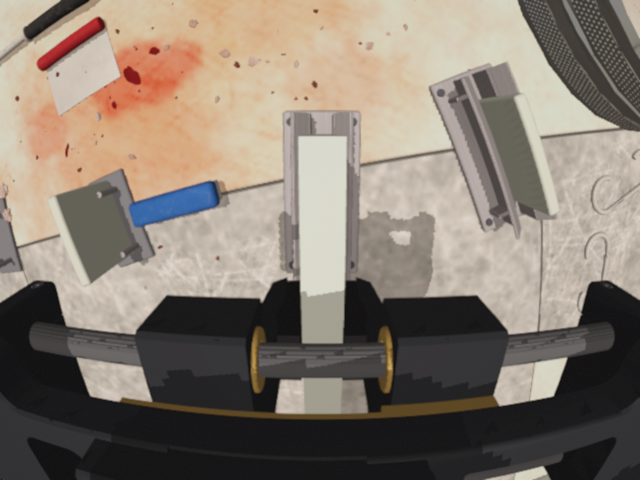

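View pics/scene2.png

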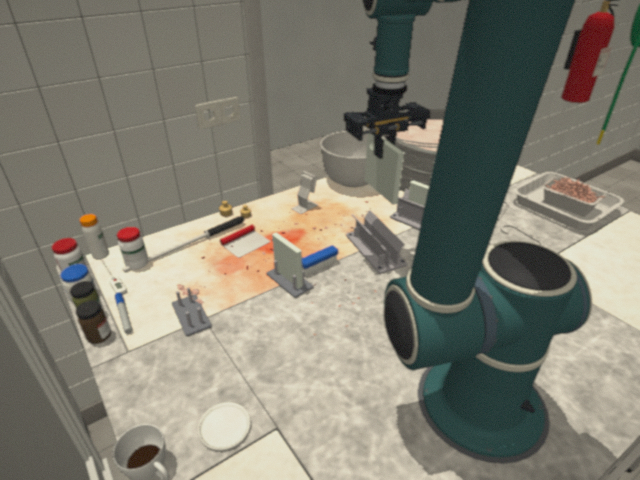

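The board hangs at columns 298–348 in the wrist picture, in line with the rack at columns 284–360, and its measured face is within 2 mm of upright. I'll go down, slowly from the mouth onward.

>>> jog_arm(gripper=[0,0,0,0,0,0,0,0,0,0,0,0], xyz=[[0,1,15],[0,0,20],[0,0,20],[0,0,20],[0,0,15],[0,0,10],[0,0,8],[0,0,8],[0,0,8],[0,0,6],[0,0,5],[0,0,0]], dr=[[0,0,0],[0,0,0],[0,0,0],[0,0,0],[0,0,0],[0,0,0],[0,0,0],[0,0,0],[0,0,0],[0,0,0],[0,0,0],[0,0,0]])

```text
time: 9.9
tool_pos: [0.4764, -0.1516, 0.159]
eef_rot: [-180.0, 0.1, -11.2]
wrist_force: [0.6, 0.3, -3.2]
opening: 0.0141
grip_force: 29.8
```

>>> jog_arm(gripper=[0,0,0,0,0,0,0,0], xyz=[[0,0,6],[0,0,6],[0,0,6],[0,0,6],[0,0,5],[0,0,4],[0,0,2],[0,0,0]], dr=[[0,0,0],[0,0,0],[0,0,0],[0,0,0],[0,0,0],[0,0,0],[0,0,0],[0,0,0]])

```text
time: 10.7
tool_pos: [0.4766, -0.1516, 0.1243]
eef_rot: [-180.0, 0.0, -11.2]
wrist_force: [0.4, -0.3, -3.1]
opening: 0.0135
grip_force: 29.8
```

>>> jog_arm(gripper=[0,0,0,0], xyz=[[0,0,1],[0,0,1],[0,0,0.5],[0,0,0]], dr=[[0,0,0],[0,0,0],[0,0,0],[0,0,0]])

```text
time: 11.1
tool_pos: [0.4768, -0.1517, 0.1223]
eef_rot: [180.0, -0.0, -11.2]
wrist_force: [0.1, 0.1, -2.5]
opening: 0.0136
grip_force: 29.8
```

>>> jog_arm(gripper=[0,0,0,0], xyz=[[0,0,0.7],[0,0,0.7],[0,0,0],[0,0,0]], dr=[[0,0,0],[0,0,0],[0,0,0],[0,0,0]])

```text
time: 11.5
tool_pos: [0.477, -0.1518, 0.1221]
eef_rot: [180.0, -0.0, -11.2]
wrist_force: [-4.0, 1.0, 5.8]
opening: 0.0138
grip_force: 29.8
```

>>> jog_arm(gripper=[0,0,0,0], xyz=[[0,0,0.7],[0,0,0.5],[0,0,0],[0,0,0]], dr=[[0,0,0],[0,0,0],[0,0,0],[0,0,0]])

```text
time: 11.9
tool_pos: [0.4771, -0.1519, 0.1221]
eef_rot: [180.0, -0.0, -11.2]
wrist_force: [-6.6, 2.7, 13.3]
opening: 0.0136
grip_force: 29.8
```

On the floor, with 13 N upward. Now I'll open (the fingers have clearance) and retreat.

>>> jog_arm(gripper=[0.5,0.5,0.5,0.5,0.5,0.5,0.5], xyz=[[0,0,0],[0,0,0],[0,0,0],[0,0,0],[0,0,0],[0,0,0],[0,0,0]], dr=[[0,0,0],[0,0,0],[0,0,0],[0,0,0],[0,0,0],[0,0,0],[0,0,0]])

```text
time: 12.6
tool_pos: [0.4768, -0.1517, 0.1195]
eef_rot: [-180.0, 0.0, -11.2]
wrist_force: [-0.1, -0.0, 0.2]
opening: 0.0439
grip_force: 0.0
```

>>> jog_arm(gripper=[0.5,0.5,0.5,0.5,0.5,0.5,0.5], xyz=[[0,0,-8],[0,0,-20],[0,0,-30],[0,0,-40],[0,0,-40],[0,0,-20],[0,0,0]], dr=[[0,0,0],[0,0,0],[0,0,0],[0,0,0],[0,0,0],[0,0,0],[0,0,0]])

```text
time: 13.3
tool_pos: [0.4791, -0.1526, 0.2825]
eef_rot: [179.9, -0.5, -11.2]
wrist_force: [-0.5, 0.2, 0.9]
opening: 0.0442
grip_force: 0.0
```

Run:
```python
from h import *
o=ctrl.get_obs();print(o["tool_pos"],o["wrist_force"],o["time"])
im,d=ctrl.snapshot("wrist"); c=ctrl.get_calibration("wrist");K=c["mtx"];T=np.linalg.inv(c["camera_from_world"])
cv2.imwrite("pics/w3.png",im[...,::-1])
v,u=np.mgrid[:480,:640]; x=u-K[0,2];y=v-K[1,2];r=np.hypot(x,y)+1e-9;th=r/K[0,0]
tt=np.tan(np.minimum(th,1.5))
P=np.stack([x/r*tt*d,y/r*tt*d,d,np.ones_like(d)],-1)@T.T
m=(d>0)&(abs(P[...,0]-.477)<.1)&(abs(P[...,1]+.152)<.05)&(P[...,2]>.13)&(P[...,2]<.16)&(th<1.4)
p=P[m]; print(len(p),np.percentile(p[:,2],[5,50,95]),rect(p[:,:3]))
```

```text
[ 0.47909489 -0.15256281  0.2825421 ] [-0.50556397  0.17271992  0.86716891] 13.3
3305 [0.13713522 0.13825734 0.13942484] (array([ 473.4, -151.9]), array([ 14.1, 140.3]), 78.8)
```

View pics/w3.png

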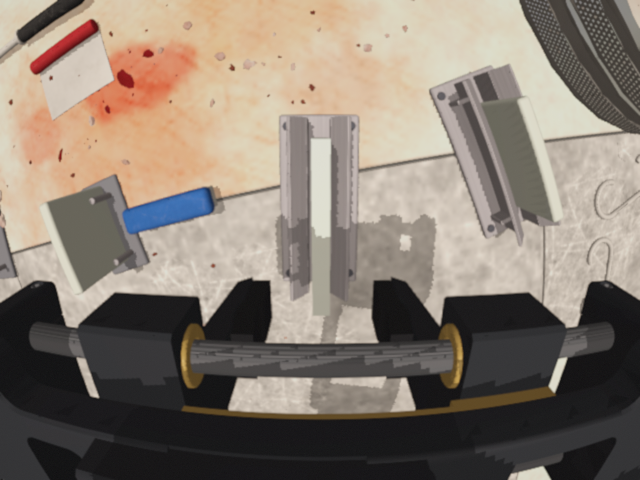

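The board stands in the free rack's slot (columns 310–331, inside the rack at 280–358). It is seated with its top at about 139 mm and within 4 mm of centre. The small board is untouched.

```bash
python3 -c "
from plant import ctrl
print(ctrl.hand_in())"
```

```text
the job is handed in; nothing more can be done
None
```

The larger board is standing upright on the floor of the empty rack's slot, about 4 mm off centre and not sticking out at either end; the small board was left in its stand, and the job was handed in at about 13 s.

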